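Find the concealed push catch and hold the inspection hatch open

ROBOT

A 6-joint arm with a two-finger parallel gripper is mounted at the origin on the work surface. World frame = base frame: x ahead of the robot, y to its left, z up, the work surface at z = 0. Lengths are in mm, angles in rad, forces in N, time in s.
With the tool pointing down it reaches from about 400 to 925 mm from the base axis. Payload 12.5 kg.
Tool frame: the origin (TCP) lies at the very end of the fingers, on their centre line; the grasp point (between the pads) lies 19 mm behind it; z points along the fingers, y is the line along which they close (so a half turn about z gives the same grasp; the last joint's range is limited). The gripper opens to 95 mm and grips with 3 to 60 N. Pads are 20 mm wide; open, the fingers measure 119 mm over their backs; the gripper's body (75 mm by 180 mm) begins 59 mm behind the grasp point.
Start: joints at [1.011, 0.491, 1.559, -0, 1.092, -0.106], TCP at [273.977, 561.768, 214.661] pointing down, gripper open.
Joint ranges: [-3.1, 3.1], [-0.84, 2.19], [0.05, 2.79], [-1.13, 4.28], [0.06, 2.93], [-2.69, 2.69]. Speed limits (rad/s): [2.22, 2.22, 2.79, 3.14, 3.14, 3.14].

INTERFACE

Orientations are given as [roll, pitch, yaw] about the fixed x, y, z axes, in that order (R = Rz(yaw) Ry(pitch) Rx(roll)).
In Python, from cell import state, imaging, env, spot_in, mark_of gives the robot as it stands. The module is installed in compiled form; this text tells all that it offers.
- The arm moves only by the tool step_arm, never from a script. Its argument "increments" is a list of rows, each an object with "slide": the shift along the tool's x, y, z in m, a list of three; "roll": the turn about the tool's z in rad. A call has 1 to 5 rows; each row is the pose to reach, as a shift and turn from the pose commanded when the call began, along the tool's axes at that moment; what a row does not reach only later rows make up. A row lasts 1/8 s, in which the tool goes at most 62.5 mm and 10.7 degrees, less where a joint would pass 70% of its speed; a pose out of reach is approached as far as the arm can. A call with a gripper value outside its range is refused whole. "fingers" is the opening, from 0 (shut) to 1 (fully open), set as the call begins (left out, the last holds). The fingers move at their own pace and stop on an object; the grip force is fixed at half the most. Time passes only in rows, so rows that repeat a pose let the fingers close. It gives the time, the measured TCP pose, the force, the opening and the grip force at its end, in the units of the state.
- state(): the state, without advancing time (a new reading comes with each control period).
- imaging.read_camera(name): name is "scene" or "top" or "wrist"; returns a dict with "color" (400x640x3 uint8, red, green, blue), "z_map" (400x640 float32, mm along the optical axis (not along the pixel's ray), 0 where there is no reading), "intrinsics" (3x3 intrinsics, pixels), "camera_from_world" (4x4, takes a point from world to camera coordinates). Camera axes: x right, y up, looking along -z (the intrinsics and any distortion apply to the point x, -y, -z); pixel columns grow to the right and rows downward; lengths in mm; the calibration is good to about 2 mm. A picture is of the moment at which its call begins.
- env.job_done(): hands the job in; it is judged then, once.
Trained networks look in the newest picture that a camera, given by its name, has taken for a name from the list of things; names that differ only in an ending like _2 or _b are one class to them, and where a whole thing is asked for, a point or a joint stands for the part that bears it (a point fixed in the world has none). Each returns a list of dicts, best first, with "confidence" (0 to 1); they miss things now and then, are a little off and sometimes report something else, mostly with a low value. They report only what shows in the picture. A call takes as long as a camera call.
- spot_in(camera, target): "bbox" ([left, top, right, bottom] in pixels, round what is visible of it).
- mark_of(camera, target): "uv" ([column, row] in pixels: a listed point, or the origin of a listed thing).
The state is a dict: "t": time; "joints": joint angles; "qvel": joint speeds; "tau": joint torques, N m; "eef_pos": TCP position; "tcp_rot": TCP orientation; "ft_force": force on the tool from outside, world axes, zero at the start; "moment": the same for the moment, N m; "opening": opening from 0.0 (shut) to 1.0 (fully open); "grip_force": force on a finger pad.
Only numpy, scipy, OpenCV 4.12 (cv2) and the standard library are available. Lean on these libraries where they do the work, as an engineer would, in place of code of your own. Each camera call takes 0.05 s, during which the arm holds its last target. There are 200 camera calls.

TASK

One of the six look-alike steel plates set flush in the green gearbox cover is the concealed push catch of the inspection hatch; the others are rigid dummies. With the fingertips, gently feel for the one that gives, press it fully in, and keep it pressed so that the hatch stands open for inspection: finish while still holding it in. Do not touch the hatch itself, and leave the loose things on the cover and the table where they are.

Things in the scene. Friction and masses are not known exactly. Their poses are not given: they have to be found in the camera images.
- panel: Green gearbox housing of a small tool grinder, a box 260 (x) x 400 (y) x 70 mm high, fixed to the table. Origin: centre of its underside, on the table; z up, x towards the hatch side (away from the robot when unturned), y to the left. Its flat top cover, 70 mm above the table, holds six square steel plates in two rows of three (the row nearer the robot and the row nearer the hatch) and, beyond them, the wide hatch. Louvres on the near side.
- plate1 (a point): Centre of the top face of the right plate of the near row (panel frame x -80.0, y -85 mm). Bare steel plate 50 x 50 mm in a square opening 53 mm wide, top 1.5 mm below the cover, 68.5 mm above the table. All six look alike; five are rigid dummies, one is the sprung catch, and which one differs from run to run. This point is fixed on the housing and does not sink with the plate.
- plate2 (a point): Centre of the top face of the middle plate of the near row (panel frame x -80.0, y 0 mm). Bare steel plate 50 x 50 mm in a square opening 53 mm wide, top 1.5 mm below the cover, 68.5 mm above the table.
- plate3 (a point): Centre of the top face of the left plate of the near row (panel frame x -80.0, y 85 mm). Bare steel plate 50 x 50 mm in a square opening 53 mm wide, top 1.5 mm below the cover, 68.5 mm above the table.
- plate4 (a point): Centre of the top face of the right plate of the far row (panel frame x -5.0, y -85 mm). Bare steel plate 50 x 50 mm in a square opening 53 mm wide, top 1.5 mm below the cover, 68.5 mm above the table.
- plate5 (a point): Centre of the top face of the middle plate of the far row (panel frame x -5.0, y 0 mm). Bare steel plate 50 x 50 mm in a square opening 53 mm wide, top 1.5 mm below the cover, 68.5 mm above the table.
- plate6 (a point): Centre of the top face of the left plate of the far row (panel frame x -5.0, y 85 mm). Bare steel plate 50 x 50 mm in a square opening 53 mm wide, top 1.5 mm below the cover, 68.5 mm above the table.
- catch (a joint): How far the one working plate, wherever it is, has been pressed straight down: 0 at rest, 0.006 m fully in (solid stop). Its spring starts to yield at about 3 N and needs about 5 N fully in; it springs back when released. The dummies do not yield.
- hatch: Inspection hatch, steel flap 60 (x) x 160 (y) x 3 mm in the cover beyond the plates, level with the cover when shut. Origin on its hinge, at its far (+x) edge, 68.5 mm above the table and at x = 105 mm in the panel's frame. It is driven by the catch through a linkage: it tilts up in step with the catch, 0.8 rad when the catch is fully in (free edge then 43 mm above the cover), and falls shut when the catch is released.
- nut: Loose steel hexagon nut, 26 mm across, 13 mm high, on the cover between four plates of the right and middle columns. Origin: centre of its underside.
- collet: Loose steel collet standing on the cover between four plates of the left and middle columns, 24 mm across, 35 mm high. Origin: centre of its underside.
- oiler: Loose copper oil can standing on the cover beside the left column, 44 mm across, 65 mm high. Origin: centre of its underside.
- wrench: Loose wrench 180 mm long lying on the table to the right.
- driver: Loose screwdriver 200 mm long lying on the table to the left.
- wheel: Loose grinding wheel, a red-brown disc 100 mm across, 20 mm thick, lying on the table to the left. Origin: centre of its underside.
- mug: Loose white mug, 80 mm across, 90 mm high, on the table to the right. Origin: centre of its underside.
- tin: Loose tin can, 70 mm across, 100 mm high, on the table to the far left. Origin: centre of its underside.

How it is judged:
By the outcome, as a careful person would: the job done as asked, in the order asked, and still so for the second after the job is handed in, while the arm keeps its last pose, push and grip.
It also fails if it takes over 51 s, if anything falls off the work surface, if the arm or the gripper's body presses on something with over 40 N, if the wrist force passes 120 N, or if a joint passes its speed limit or range.

## Working session

There is one attempt and no reset: what is moved stays moved. The work goes in short steps, Python scripts to look and compute and a tool call to move; the robot and the scene stay as the last step left them, time stands still between calls to the robot, and variables do not carry over. Pictures are saved under pics/ and viewed, at most 10 in all, crops included, and the job is handed in when it is done.

Besides the shell and the picture viewer there is one more tool, called as a command line: name --argument value ..., lists and objects as JSON in quotes. step_arm: Moves the arm, as the interface text tells. Its arguments: {"type":"object","properties":{"increments":{"type":"array"},"fingers":{"type":"number"}},"required":["increments"]}

```bash
mkdir -p pics
cat > h.py <<'E'
import numpy as np, cv2
from cell import state, imaging, env, spot_in, mark_of
def world(im,uv,z=None):
    K=im["intrinsics"];T=np.linalg.inv(im["camera_from_world"])
    u,v=uv;d=np.array([(u-K[0,2])/K[0,0],-(v-K[1,2])/K[1,1],-1])
    o=T[:3,3];r=T[:3,:3]@d
    if z is None:
        s=im["z_map"][int(round(v)),int(round(u))]
    else: s=(z-o[2])/r[2]
    return o+s*r
E
python3 - <<'E'
from h import *
im=imaging.read_camera("top")
cv2.imwrite("pics/top.png",im["color"][:,:,::-1])
for i in range(1,7):
    for m in mark_of("top",f"plate{i}")[:2]: print(i,m,world(im,m["uv"],68.5).round(1))
for n in ["nut","collet","oiler","hatch","panel"]:
    for m in mark_of("top",n)[:1]: print(n,m,world(im,m["uv"],{"panel":0,"hatch":68.5}.get(n,70)).round(1))
s=state();print(s)
E
```

```text
1 {'uv': [387.8, 193.7], 'confidence': 0.96} [ 573.8 -134.5   68.5]
1 {'uv': [356.6, 177.3], 'confidence': 0.8} [623.5 -42.9  68.5]
2 {'uv': [387.8, 193.7], 'confidence': 0.96} [ 573.8 -134.5   68.5]
2 {'uv': [356.6, 177.3], 'confidence': 0.8} [623.5 -42.9  68.5]
3 {'uv': [387.8, 193.7], 'confidence': 0.96} [ 573.8 -134.5   68.5]
3 {'uv': [356.6, 177.3], 'confidence': 0.8} [623.5 -42.9  68.5]
4 {'uv': [387.8, 193.7], 'confidence': 0.96} [ 573.8 -134.5   68.5]
4 {'uv': [356.6, 177.3], 'confidence': 0.8} [623.5 -42.9  68.5]
5 {'uv': [387.8, 193.7], 'confidence': 0.96} [ 573.8 -134.5   68.5]
5 {'uv': [356.6, 177.3], 'confidence': 0.8} [623.5 -42.9  68.5]
6 {'uv': [387.8, 193.7], 'confidence': 0.96} [ 573.8 -134.5   68.5]
6 {'uv': [356.6, 177.3], 'confidence': 0.8} [623.5 -42.9  68.5]
nut {'uv': [371.8, 185.4], 'confidence': 0.5} [598.5 -87.5  70. ]
collet {'uv': [344.7, 194.4], 'confidence': 0.43} [570.9  -7.1  70. ]
oiler {'uv': [297.6, 182.8], 'confidence': 0.57} [605.6 132.6  70. ]
hatch {'uv': [349.7, 143.7], 'confidence': 0.6} [728.  -23.1  68.5]
panel {'uv': [356.5, 178.2], 'confidence': 0.87} [638.1 -47.8   0. ]
{'t': 0.6, 'joints': array([ 1.01139919e+00,  4.90892518e-01,  1.55890106e+00,  6.97849584e-06,
        1.09169756e+00, -1.05588094e-01]), 'qvel': array([-0.00015354, -0.00202516, -0.00197792, -0.00061632,  0.00128216,
       -0.00037721]), 'tau': array([-1.78962277e-03, -6.12206912e+01, -2.58355755e+01,  6.92069926e-02,
        4.45653114e-02,  3.43249205e-06]), 'eef_pos': array([273.97589464, 561.7688309 , 214.66522957]), 'tcp_rot': array([3.14149105e+00, 4.54033875e-06, 2.68778040e+00]), 'ft_force': array([-0.04950633,  0.29785437, -0.24154375]), 'moment': array([0.05753292, 0.00775127, 0.02861516]), 'grip_force': 0.0, 'opening': 0.9995518096707874}
```

View pics/top.png

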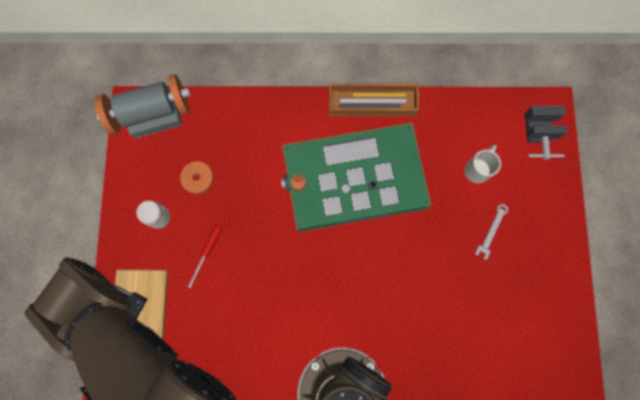

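The top view shows the near-row plates at about (332,206), (361,201) and (389,196). The far row is at (328,182), (356,177) and (384,172), with the nut at (374,184), the collet at (346,188), the oiler at (298,182) and the hatch at (351,151). Next I fit the panel pose from the plate centroids.

```bash
cat >> h.py <<'E'
P=np.array([[-80,-85],[-80,0],[-80,85],[-5,-85],[-5,0],[-5,85]],float)
def fit(im):
    g=im["color"].astype(int); m=((g.min(2)>130)).astype(np.uint8)
    n,l,st,c=cv2.connectedComponentsWithStats(m,connectivity=4)
    seeds=[(389,196),(361,201),(332,206),(384,172),(356,177),(328,182)]
    W=[]
    for s in seeds:
        k=l[s[1],s[0]]; W.append(world(im,c[k],68.5)[:2]); print(s,k,st[k],c[k].round(1),W[-1].round(1))
    W=np.array(W);a=P-P.mean(0);b=W-W.mean(0)
    th=np.arctan2((a[:,0]*b[:,1]-a[:,1]*b[:,0]).sum(),(a*b).sum())
    R=np.array([[np.cos(th),-np.sin(th)],[np.sin(th),np.cos(th)]])
    F=a@R.T+W.mean(0);print("yaw",th,"res",(F-W).round(1).tolist());return F,th
E
python3 - <<'E'
from h import *
im=imaging.read_camera("top")
F,th=fit(im);print(F.round(1))
s=state();x,y,z=s["eef_pos"];from scipy.spatial.transform import Rotation as Ro
R=Ro.from_euler("xyz",s["tcp_rot"]).as_matrix();print(R.round(3))
for f in F: print("tool shift",(R.T@np.array([f[0]-x,f[1]-y,100-z])).round(1))
E
```

```text
(389, 196) 192 [380 187  19  18 269] [388.7 195.7] [ 567.8 -136.9]
(361, 201) 200 [352 192  19  18 272] [360.6 200.7] [552.4 -53.9]
(332, 206) 210 [323 197  19  18 273] [332.  205.6] [537.3  30.3]
(384, 172) 156 [375 163  19  18 261] [383.6 171.6] [ 641.2 -123.5]
(356, 177) 158 [342 168  24  25 314] [353.9 178.4] [620.1 -34.8]
(328, 182) 161 [319 173  18  18 264] [327.5 181.3] [610.9  43.7]
yaw 0.18659494739504656 res [[-0.6, 0.6], [-0.9, 1.1], [-1.7, 0.4], [-0.3, 1.1], [5.0, -4.1], [-1.5, 0.9]]
[[ 567.2 -136.3]
 [ 551.4  -52.8]
 [ 535.6   30.7]
 [ 640.9 -122.4]
 [ 625.1  -38.9]
 [ 609.3   44.6]]
[[-0.899  0.438  0.   ]
 [ 0.438  0.899  0.   ]
 [-0.     0.    -1.   ]]
tool shift [-569.6 -498.9  114.6]
tool shift [-518.8 -430.7  114.6]
tool shift [-468.  -362.6  114.6]
tool shift [-629.7 -454.1  114.6]
tool shift [-578.9 -385.9  114.6]
tool shift [-528.1 -317.8  114.6]
```

step_arm --increments '[{"slide": [-0.045, -0.035, 0]}, {"slide": [-0.09, -0.07, 0]}, {"slide": [-0.135, -0.105, 0]}, {"slide": [-0.18, -0.14, 0]}, {"slide": [-0.225, -0.175, 0]}]' --fingers 0

```text
invalid input at $.increments[0]: expected keys slide, roll
```

step_arm --increments '[{"slide": [-0.045, -0.036, 0]}, {"slide": [-0.09, -0.072, 0.02]}, {"slide": [-0.135, -0.108, 0.04]}, {"slide": [-0.18, -0.144, 0.06]}, {"slide": [-0.225, -0.18, 0.08]}]'

```text
invalid input at $.increments[0]: expected keys slide, roll
```

```bash
cat >> h.py <<'E'
from scipy.spatial.transform import Rotation as Ro
PL=np.array([(567.8,-136.9),(553,-54),(537,30.3),(641.2,-123.5),(627,-39),(611,43.7)])
def rep(z=78):
    s=state();R=Ro.from_euler("xyz",s["tcp_rot"]).as_matrix();print(s["t"],s["eef_pos"].round(2),s["ft_force"].round(2),s["opening"])
    for i,f in enumerate(PL): print(i+1,(R.T@(np.array([*f,z])-s["eef_pos"])).round(1))
E
python3 -c "
from h import *
rep()"
```

```text
0.65 [273.97 561.76 214.66] [-0.19 -0.44  0.48] 1.0048663402202858
1 [-570.4 -499.2  136.6]
2 [-520.7 -431.1  136.6]
3 [-469.4 -362.4  136.6]
4 [-630.5 -454.9  136.6]
5 [-580.7 -385.2  136.6]
6 [-530.  -317.9  136.6]
```

step_arm --increments '[{"slide": [-0.045, -0.035, 0], "roll": 0}, {"slide": [-0.09, -0.07, 0], "roll": 0}, {"slide": [-0.135, -0.105, 0], "roll": 0}, {"slide": [-0.18, -0.14, 0], "roll": 0}, {"slide": [-0.225, -0.175, 0], "roll": 0}]' --fingers 0

```text
t: 1.27
eef_pos: [400.1, 304.2, 214.9]
tcp_rot: [3.141, 0.0, 2.688]
ft_force: [0.9, 0.2, 0.6]
opening: 0.53
grip_force: 0.0
```

step_arm --increments '[{"slide": [-0.045, -0.036, 0], "roll": 0}, {"slide": [-0.09, -0.072, 0.02], "roll": 0}, {"slide": [-0.135, -0.108, 0.04], "roll": 0}, {"slide": [-0.18, -0.144, 0.06], "roll": 0}, {"slide": [-0.225, -0.18, 0.08], "roll": 0}]'

```text
t: 1.9
eef_pos: [523.6, 43.6, 134.2]
tcp_rot: [3.141, 0.001, 2.688]
ft_force: [1.3, -0.1, 1.2]
opening: 0.025
grip_force: 0.0
```

```bash
python3 -c "
from h import *
rep()"
```

```text
1.9 [523.58  43.59 134.23] [ 1.27 -0.08  1.15] 0.02532950161902023
1 [-118.8 -142.9   56.3]
2 [-69.2 -74.8  56.2]
3 [-17.9  -6.1  56.2]
4 [-178.9  -98.6   56.3]
5 [-129.1  -28.9   56.3]
6 [-78.5  38.4  56.3]
```

step_arm --increments '[{"slide": [-0.018, -0.006, 0.02], "roll": 0}, {"slide": [-0.018, -0.006, 0.04], "roll": 0}, {"slide": [-0.018, -0.006, 0.056], "roll": 0}, {"slide": [-0.018, -0.006, 0.058], "roll": 0}, {"slide": [-0.018, -0.006, 0.058], "roll": 0}]'

```text
t: 2.52
eef_pos: [536.5, 32.4, 77.0]
tcp_rot: [3.141, 0.0, 2.688]
ft_force: [-0.5, -0.1, -0.4]
opening: 0.006
grip_force: 0.0
```

step_arm --increments '[{"slide": [0, 0, 0.002], "roll": 0}, {"slide": [0, 0, 0.004], "roll": 0}, {"slide": [0, 0, 0.006], "roll": 0}, {"slide": [0, 0, 0.007], "roll": 0}, {"slide": [0, 0, 0.007], "roll": 0}]'

```text
t: 3.15
eef_pos: [536.3, 32.2, 69.6]
tcp_rot: [3.142, -0.0, 2.688]
ft_force: [0.1, 0.2, -0.2]
opening: 0.005
grip_force: 0.0
```

step_arm --increments '[{"slide": [0, 0, 0.0007], "roll": 0}, {"slide": [0, 0, 0.0014], "roll": 0}, {"slide": [0, 0, 0.002], "roll": 0}, {"slide": [0, 0, 0.002], "roll": 0}]'

```text
t: 3.65
eef_pos: [536.4, 32.2, 67.7]
tcp_rot: [3.141, 0.0, 2.688]
ft_force: [-0.0, -0.3, 2.8]
opening: 0.006
grip_force: 1.6
```

step_arm --increments '[{"slide": [0, 0, 0.0005], "roll": 0}, {"slide": [0, 0, 0.001], "roll": 0}, {"slide": [0, 0, 0.001], "roll": 0}]'

```text
t: 4.03
eef_pos: [536.4, 32.2, 66.6]
tcp_rot: [3.141, 0.0, 2.688]
ft_force: [0.1, -0.5, 3.6]
opening: 0.004
grip_force: 1.8
```

Plate 3 gives as the catch's spring should: 3.6 N at 1.9 mm deep. I press it in.

step_arm --increments '[{"slide": [0, 0, 0.001], "roll": 0}, {"slide": [0, 0, 0.002], "roll": 0}, {"slide": [0, 0, 0.003], "roll": 0}, {"slide": [0, 0, 0.0035], "roll": 0}, {"slide": [0, 0, 0.0035], "roll": 0}]'

```text
t: 4.65
eef_pos: [536.4, 32.2, 63.1]
tcp_rot: [3.141, 0.0, 2.688]
ft_force: [-0.2, 0.1, 4.4]
opening: 0.006
grip_force: 2.3
```

step_arm --increments '[{"slide": [0, 0, 0.0005], "roll": 0}, {"slide": [0, 0, 0.001], "roll": 0}, {"slide": [0, 0, 0.001], "roll": 0}]'

```text
t: 5.03
eef_pos: [536.4, 32.2, 62.7]
tcp_rot: [3.141, 0.0, 2.688]
ft_force: [-2.1, -0.7, 12.2]
opening: 0.003
grip_force: 5.9
```

Run:
```python
from h import *
im=imaging.read_camera("scene");cv2.imwrite("pics/s.png",im["color"][:,:,::-1])
s=state();print(s["t"],s["eef_pos"],s["ft_force"])
```

```text
5.075 [536.45291076  32.14500749  62.68139587] [-2.45570623 -0.20819681 11.30655531]
```

View pics/s.png

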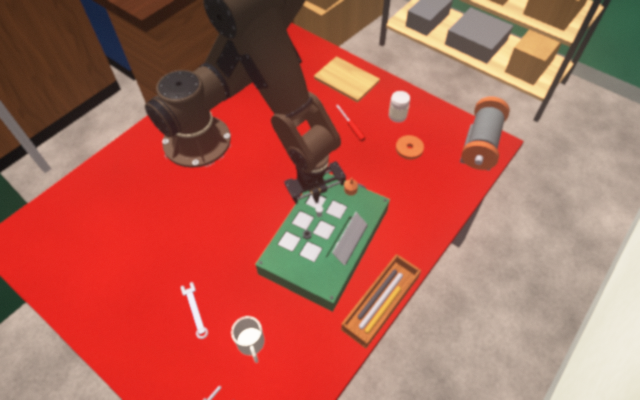

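The scene view shows the fingers on plate 3 at about (316,200). The hatch at (349,238) is tilted up, and the oiler at (351,186) and collet at (319,207) still stand. The arm is on the stop with about 11 N, so I hand the job in.

```bash
python3 -c "
from h import *
print(env.job_done())"
```

```text
the job is handed in; nothing more can be done
None
```

Plate 3 (left plate of the near row) is the catch: I pressed it to its stop, the hatch stands open, and I handed the job in with the arm still holding it at about 11 N.

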